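# Put the loose fittings back with their own kind

## Robot

A 7-joint arm with a two-finger parallel gripper is mounted at the origin on the work surface. World frame = base frame: x ahead of the robot, y to its left, z up, the work surface at z = 0. Lengths are in m, angles in rad, forces in N, time in s.
With the tool pointing down it reaches from about 0.4 to 0.85 m from the base axis. Payload 6.9 kg.
Tool frame: the origin (TCP) lies midway between the tips of the shut fingers; the grasp point (between the pads) lies 19 mm behind it (robot.pinch_z is the distance from the TCP to the grasp point, in m); z points along the fingers, y is the line along which they close (so a half turn about z gives the same grasp; the last joint's range is limited). The gripper opens to 85 mm and grips with 20 to 120 N. Pads are 22 mm wide; open, the fingers measure 114 mm over their backs; the gripper's body (76 mm by 85 mm) begins 54 mm behind the grasp point. The pads swing forward as they close: fully open they stand 13 mm farther back than shut.
Start: joints at [1.421, 0.507, -0.238, 1.5, 0.126, 1.149, -0.155], TCP at [0.158, -0.605, 0.209] pointing down, gripper open.
Joint ranges: [-3.08, 3.08], [-0.24, 2.05], [-1.43, 1.35], [0, 2.5], [-1.52, 4.66], [0.17, 1.96], [-2.89, 2.89]. Speed limits (rad/s): [2.39, 2.39, 3.14, 3.14, 3.14, 3.14, 3.14].

## Interface

Orientations are given as a unit quaternion [x, y, z, w].
In Python, from rig import robot, imaging gives the robot as it stands.
- The arm moves only by the shell command python3 -m handwheel 'ROWS' [FORCE]. ROWS is a JSON object of lists of equal length, an entry for each row: "slide": the shift along the tool's x, y, z in units of 40 mm (1.0 is 40 mm), a list of three; "twist": the turn, a rotation vector about the tool's x, y, z in units of 5 degrees (1.0 is 5 degrees), a list of three; "grip": the opening, from 0 (shut) to 1 (fully open). A call has 1 to 20 rows; each row shifts and turns the commanded pose from where the row before left it, along the tool's axes as they then stand; what a row does not reach is not made up. A row lasts 1/12 s, in which the tool goes at most 41.7 mm and 7.16 degrees, less where a joint would pass 70% of its speed; a pose out of reach is approached as far as the arm can. A call is refused whole if a number of a shift passes 1 or a number of a turn 1, either way. A call with a gripper value outside its range is refused whole. The fingers move at their own pace and stop on an object; FORCE is the grip in N (left out, the last holds). Time passes only in rows, so rows that do not move let the fingers close. It gives the time, the measured TCP pose, the force, the opening and the grip force at its end, in the units of the state.
- robot.read_state(): the state, without advancing time (a new reading comes with each control period).
- imaging.grab_frame(name): name is "side" or "top" or "wrist"; returns the picture (480x640x3 uint8, blue, green, red); there is no depth.
- imaging.get_calibration(name): a dict with "fx", "fy", "cx", "cy" (pixels), "world_from_camera" (4x4, takes a point from camera to world coordinates). Camera axes: x right, y up, looking along -z (the intrinsics and any distortion apply to the point x, -y, -z); pixel columns grow to the right and rows downward; lengths in m; the calibration is good to about 2 mm. A picture is of the moment at which its call begins: read the wrist's pose just before it. get_calibration takes no time and is no camera call; for the wrist camera it gives the pose at the moment of the call.
- robot.sign_off(): hands the job in; it is judged then, once.
The state is a dict: "time_s": time; "joint_pos": joint angles; "joint_vel": joint speeds; "tau": joint torques, N m; "position": TCP position; "tool_rot": TCP orientation; "force": force on the tool from outside, world axes, zero at the start; "ft_torque": the same for the moment, N m; "grip_width": finger opening in m; "finger_force": force on a finger pad.
Only numpy, scipy, OpenCV 4.12 (cv2) and the standard library are available. Lean on these libraries where they do the work, as an engineer would, in place of code of your own. Each camera call takes 0.05 s, during which the arm holds its last target. There are 200 camera calls.

## Task

Four loose fittings are left on the cutting mat after a job: a long bolt, a short bolt, a large hex nut and a hinge. Put each one away in the parts tray that already holds its own kind, lying right inside the tray and not propped on its rim. Leave the pliers and the screwdriver where they are.

Things in the scene. Friction and masses are not known exactly. Their poses are not given: they have to be found in the camera images.
- long_bolt: Loose long hex bolt, bare steel, 78 mm over all, lying on its side: hexagon head 18 mm across flats, 8 mm thick; round shank 12 mm in diameter, 70 mm long. Origin: on its axis at mid-length, about 8 mm above what it lies on; x along the bolt, head at -39 to -31 mm, tip at +39 mm, nose down 2 degrees. On a cutting mat, its top at z = 0.003.
- short_bolt: Loose short hex bolt, bare steel, 38 mm over all, lying on its side: hexagon head 18 mm across flats, 8 mm thick; round shank 12 mm in diameter, 30 mm long. Origin: on its axis at mid-length, about 8 mm above what it lies on; x along the bolt, head at -19 to -11 mm, tip at +19 mm, nose down 6 degrees. On a cutting mat, its top at z = 0.003.
- hex_nut: Loose large hex nut, bare steel, 30 mm across flats, 34.6 mm across corners, 16 mm thick, bore 20 mm, lying flat. Origin: centre of its underside, z up; x points at the middle of a flat. On a cutting mat, its top at z = 0.003.
- butt_hinge: Loose butt hinge, bare steel, folded shut: a flat plate 75 mm (its x) x 38 mm (y) x 8 mm thick, three screw holes in the leaf, the round knuckle (8 mm) along its +y side, lying flat. Origin: centre of its underside, z up. On a cutting mat, its top at z = 0.003.
- tray_long: Tray holding three long bolts. Fixed low open tray of dark sheet steel, 150 (its x) x 110 mm (y), walls 2.5 mm thick and 28 mm high, floor 2 mm, on the mat (z = 0.003). Origin: centre of its underside. The four trays are alike but for their stock, which lies beyond x = +18 mm, at most 20 mm high; the floor from x = -72 to +18, y = -52 to +52 mm is empty.
- tray_short: Tray holding four short bolts. Fixed low open tray of dark sheet steel, 150 (its x) x 110 mm (y), walls 2.5 mm thick and 28 mm high, floor 2 mm, on the mat (z = 0.003). Origin: centre of its underside. The four trays are alike but for their stock, which lies beyond x = +18 mm, at most 20 mm high; the floor from x = -72 to +18, y = -52 to +52 mm is empty.
- tray_nut: Tray holding three large hex nuts. Fixed low open tray of dark sheet steel, 150 (its x) x 110 mm (y), walls 2.5 mm thick and 28 mm high, floor 2 mm, on the mat (z = 0.003). Origin: centre of its underside. The four trays are alike but for their stock, which lies beyond x = +18 mm, at most 20 mm high; the floor from x = -72 to +18, y = -52 to +52 mm is empty.
- tray_hinge: Tray holding a pile of two hinges. Fixed low open tray of dark sheet steel, 150 (its x) x 110 mm (y), walls 2.5 mm thick and 28 mm high, floor 2 mm, on the mat (z = 0.003). Origin: centre of its underside. The four trays are alike but for their stock, which lies beyond x = +18 mm, at most 20 mm high; the floor from x = -72 to +18, y = -52 to +52 mm is empty.
- pliers: Loose combination pliers with red handles, 190 mm long, 62 mm wide, 14 mm high, lying on the bench to the left of the mat. Origin under the pivot; x towards the jaws. Not to be moved.
- screwdriver: Loose screwdriver with a blue handle, 200 mm long, 26 mm high, lying on the bench to the right of the mat. Origin under its middle; x towards the blade. Not to be moved.
Not all that is in view belongs to the job. What is shaped like the tray_short but blue or green is not meant. What is shaped like the hex_nut but orange is not meant.

How it is judged:
By the outcome, as a careful person would: the job done as asked, in the order asked, and still so for the second after the job is handed in, with the robot touching nothing.
It also fails if it takes over 93 s, if anything falls off the work surface, if the arm or the gripper's body presses on something with over 40 N, if the wrist force passes 120 N, or if a joint passes its speed limit or range.

## Working session

There is one attempt and no reset: what is moved stays moved. The work goes in short steps, Python scripts to look and compute and a shell command to move; the robot and the scene stay as the last step left them, time stands still between calls to the robot, and variables do not carry over. Pictures are saved under pics/ and viewed, at most 14 in all, crops included, and the job is handed in when it is done.

```bash
mkdir -p pics; ls; python3 - <<'E'
from rig import robot, imaging
import cv2
for n in("top","side"):
    cv2.imwrite(f"pics/{n}0.png",imaging.grab_frame(n)); c=imaging.get_calibration(n); print(n,c)
s=robot.read_state();print(s['time_s'],s['position'],s['tool_rot'],s['grip_width'],robot.pinch_z)
E
```

```text
pics
top {'fx': 517.2633287753403, 'fy': 517.2633287753403, 'cx': 322.71519292086566, 'cy': 241.4879690264439, 'world_from_camera': array([[ 0.02162613,  0.99881015, -0.04371027,  0.38274261],
       [-0.99973924,  0.02192549,  0.00638101, -0.01935749],
       [ 0.00733179,  0.04356088,  0.99902387,  1.35441999],
       [ 0.        ,  0.        ,  0.        ,  1.        ]])}
side {'fx': 522.4324684005468, 'fy': 522.4324684005468, 'cx': 317.96899286297815, 'cy': 247.90539728813985, 'world_from_camera': array([[-0.92708523,  0.25206797, -0.27744317,  0.15663183],
       [-0.37462224, -0.59720647,  0.70922677,  0.80177582],
       [ 0.0130825 ,  0.76145005,  0.64809156,  0.77933184],
       [ 0.        ,  0.        ,  0.        ,  1.        ]])}
0.1 [ 0.15795456 -0.60420962  0.20821901] [ 9.91834380e-01  1.27530089e-01 -9.63644076e-05 -7.94145760e-04] 0.08530364580719858 0.0187
```

View pics/top0.png

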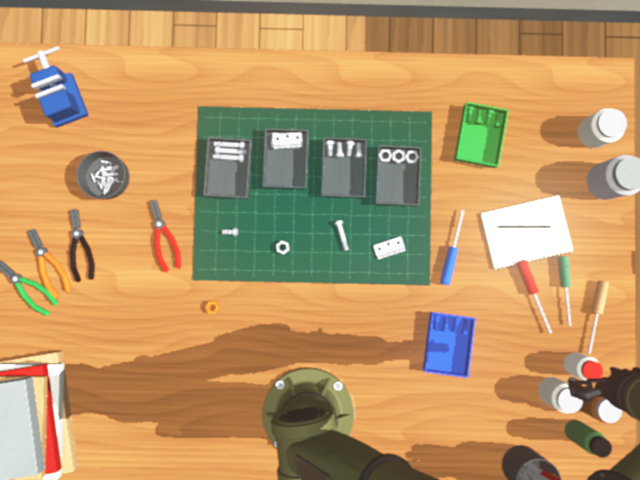

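View pics/side0.png

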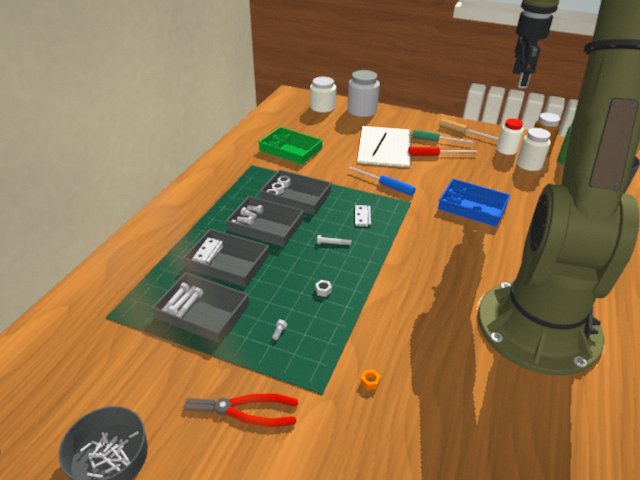

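The top view shows:
- **Loose parts:** short bolt (230,232), nut (283,247), long bolt (341,235) and hinge (389,248).
- **Trays:** long (228,168), hinge (285,158), short (344,167) and nut (398,175).
- **Lookalikes to avoid:** orange nut (211,307), green tray (481,135), blue tray (449,345), the bowl of bolts (102,175), and the stock in the trays.

Next I'll segment both views, triangulate, and check in a close crop.

```bash
cat > h.py <<'E'
import numpy as np, cv2
from rig import robot, imaging
def ray(c,uv):
    T=c['world_from_camera']; d=T[:3,:3]@np.array([(uv[0]-c['cx'])/c['fx'],-(uv[1]-c['cy'])/c['fy'],-1]); return T[:3,3],d
def plane(c,uv,z):
    o,d=ray(c,uv); return o+d*(z-o[2])/d[2]
def tri(c1,u1,c2,u2):
    o1,d1=ray(c1,u1);o2,d2=ray(c2,u2)
    s=np.linalg.lstsq(np.c_[d1,-d2],o2-o1,rcond=None)[0]
    a,b=o1+s[0]*d1,o2+s[1]*d2; return (a+b)/2,np.linalg.norm(a-b)
def proj(c,p):
    q=np.linalg.inv(c['world_from_camera'])@np.r_[p,1]; return np.array([c['cx']+c['fx']*q[0]/-q[2],c['cy']+c['fy']*q[1]/q[2]])
def blobs(im,seeds,thr=150,R=28):
    m=((im.min(2)>thr)).astype('uint8'); n,l,st,ce=cv2.connectedComponentsWithStats(m); out=[]
    for x,y in seeds:
        ys,xs=np.nonzero(l); i=np.argmin((xs-x)**2+(ys-y)**2); k=l[ys[i],xs[i]]
        cn=cv2.findContours((l==k).astype('uint8'),cv2.RETR_EXTERNAL,cv2.CHAIN_APPROX_NONE)[0][0]
        h=np.zeros(m.shape,'uint8'); cv2.drawContours(h,[cn],-1,1,-1); p=np.argwhere(h)[:,::-1].astype(float)
        out.append((p.mean(0),cv2.minAreaRect(cn),p))
    return out
E
python3 - <<'E'
from h import *
t=cv2.imread('pics/top0.png');s=cv2.imread('pics/side0.png');ct=imaging.get_calibration('top');cs=imaging.get_calibration('side')
N=['short','nut','long','hinge']
bt=blobs(t,[(230,232),(277,247),(341,235),(389,252)]);bs=blobs(s,[(280,330),(317,290),(334,241),(360,216)])
for n,a,b in zip(N,bt,bs):
    p,e=tri(ct,a[0],cs,b[0]); P=np.array([plane(ct,q,p[2])[:2] for q in a[2]]); w,v=np.linalg.eigh(np.cov(P.T)); ax=v[:,1]
    pr=(P-P.mean(0))@ax
    print(n,a[0].round(1),b[0].round(1),'xyz',p.round(4),'gap',round(e,4),'plane',plane(ct,a[0],.012).round(4),'ax',round(np.degrees(np.arctan2(ax[1],ax[0])),1),pr.min().round(3),pr.max().round(3),len(P))
# tray rims: dark/gray mask
hsv=cv2.cvtColor(t,cv2.COLOR_BGR2HSV); m=((hsv[...,1]<60)&(hsv[...,2]<130)).astype('uint8')
for n,(x,y) in dict(long=(228,180),hinge=(285,172),short=(344,185),nut=(398,190)).items():
    k=cv2.connectedComponents(m)[1]; c=cv2.findContours((k==k[y,x]).astype('uint8'),0,1)[0][0]; r=cv2.minAreaRect(c)
    q=cv2.boxPoints(r); print(n,np.round(r,1) if 0 else r,[plane(ct,z,.031)[:2].round(3).tolist() for z in q], plane(ct,r[0],.031).round(3))
cv2.imwrite('pics/crop1.png',cv2.resize(t[125:285,195:435],None,fx=3.3,fy=3.3,interpolation=cv2.INTER_CUBIC))
E
```

```text
short [230.6 231.5] [279.1 327.8] xyz [0.4631 0.2118 0.0144] gap 0.0023 plane [0.4622 0.2118 0.012 ] ax 91.2 -0.017 0.022 80
nut [282.3 247. ] [323.  285.9] xyz [0.4262 0.0765 0.0178] gap 0.003 plane [0.4249 0.0765 0.012 ] ax 93.0 -0.017 0.017 146
long [341.8 233.8] [331.3 239.6] xyz [ 0.4648 -0.0764  0.0133] gap 0.0049 plane [ 0.4626 -0.0772  0.012 ] ax -163.4 -0.037 0.043 159
hinge [389.1 247.4] [362.4 214.6] xyz [ 0.4314 -0.2008  0.0095] gap 0.0031 plane [ 0.4298 -0.2009  0.012 ] ax 109.3 -0.04 0.04 476
long ((548.0, 467.0), (0.0, 0.0), 0.0) [[-0.116, -0.608], [-0.116, -0.608], [-0.116, -0.608], [-0.116, -0.608]] [-0.116 -0.608  0.031]
hinge ((548.0, 467.0), (0.0, 0.0), 0.0) [[-0.116, -0.608], [-0.116, -0.608], [-0.116, -0.608], [-0.116, -0.608]] [-0.116 -0.608  0.031]
short ((548.0, 467.0), (0.0, 0.0), 0.0) [[-0.116, -0.608], [-0.116, -0.608], [-0.116, -0.608], [-0.116, -0.608]] [-0.116 -0.608  0.031]
nut ((548.0, 467.0), (0.0, 0.0), 0.0) [[-0.116, -0.608], [-0.116, -0.608], [-0.116, -0.608], [-0.116, -0.608]] [-0.116 -0.608  0.031]
```

View pics/crop1.png

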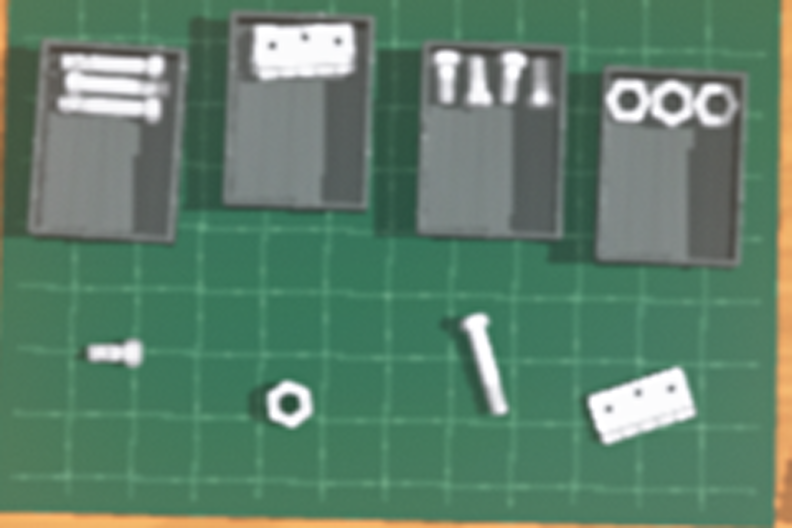

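The crop confirms the four parts. The long bolt's head is up (+x) and the short bolt's head is right. The nut's corners point up and down, and the hinge's holes are on its upper side. Each stock pile identifies its tray. I'll compute tray poses from crop corners and the side view, and start the first move now.

```bash
python3 - <<'E'
from h import *
ct=imaging.get_calibration('top');cs=imaging.get_calibration('side')
C=dict(long=[(45,40),(187,46),(174,242),(29,234)],hinge=[(230,12),(375,16),(368,210),(223,204)],short=[(423,42),(567,46),(562,239),(416,235)],nut=[(605,68),(748,73),(740,267),(596,262)])
S=dict(long=(202,306),hinge=(227,256),short=(266,220),nut=(296,191))
for n,c in C.items():
    p=[np.array(q)/3.3+[195,125] for q in c]; w=[plane(ct,q,.031) for q in p]; m=sum(w)/4; x=(w[0]+w[1]-w[2]-w[3])/2
    print(n,m.round(3),'yaw',np.degrees(np.arctan2(x[1],x[0])).round(1),'len',np.linalg.norm(x).round(3),'drop',(m-.027*x/np.linalg.norm(x)).round(3), 'tri',tri(ct,sum(p)/4,cs,S[n])[0].round(3))
E
python3 -m handwheel '{"slide":[[0.67,-0.67,0],[0.67,-0.67,0],[0.67,-0.67,0],[0.67,-0.67,0],[0.67,-0.67,0],[0.67,-0.67,0],[0.67,-0.67,0],[0.67,-0.67,0],[0.67,-0.67,0],[0.67,-0.67,0],[0.67,-0.67,0],[0.67,-0.67,0],[0.67,-0.67,0],[0.67,-0.67,0],[0.67,-0.67,0],[0.67,-0.67,0]],"twist":[[0,0,0],[0,0,0],[0,0,0],[0,0,0],[0,0,0],[0,0,0],[0,0,0],[0,0,0],[0,0,0],[0,0,0],[0,0,0],[0,0,0],[0,0,0],[0,0,0],[0,0,0],[0,0,0]],"grip":[1,1,1,1,1,1,1,1,1,1,1,1,1,1,1,1]}' 50
```

```text
long [0.626 0.22  0.031] yaw -2.5 len 0.154 drop [0.599 0.221 0.031] tri [0.628 0.222 0.018]
hinge [0.653 0.072 0.031] yaw -0.6 len 0.152 drop [0.626 0.073 0.031] tri [0.655 0.073 0.02 ]
short [ 0.633 -0.079  0.031] yaw -0.6 len 0.152 drop [ 0.606 -0.078  0.031] tri [ 0.636 -0.079  0.018]
nut [ 0.615 -0.22   0.031] yaw -1.6 len 0.153 drop [ 0.588 -0.219  0.031] tri [ 0.619 -0.222  0.016]
time_s: 1.43
position: [0.4648, -0.0797, 0.2089]
tool_rot: [0.992, 0.127, -0.0, 0.0]
force: [1.1, -0.9, -0.1]
grip_width: 0.0854
finger_force: 0.0
```

```bash
cat >> h.py <<'E'
from scipy.spatial.transform import Rotation as Ro
def go(tgt,yaw=None):
    s=robot.read_state(); R=Ro.from_quat(s['tool_rot']); y0=np.degrees(np.arctan2(R.as_matrix()[1,0],R.as_matrix()[0,0]))
    print('slide units',(R.inv().apply(np.array(tgt)-s['position'])/.04).round(2),'yaw now',y0.round(1),'twist units z',None if yaw is None else round(-((yaw-y0+180)%360-180)/5,2),'t',s['time_s'])
def blobw(c,im,seed,z,thr=150):
    a=blobs(im,[seed],thr)[0]; P=np.array([plane(c,q,z)[:2] for q in a[2]]); m=P.mean(0); v=np.linalg.eigh(np.cov(P.T))[1]; ax=v[:,1]; pr=(P-m)@ax; k=np.abs(pr)<.01
    mid=m+ax*(pr.min()+pr.max())/2
    print('c',m.round(4),'mid',mid.round(4),'axis',np.degrees(np.arctan2(ax[1],ax[0])).round(1),'len',np.ptp(pr).round(4),'wid',np.ptp((P-m)@v[:,0]).round(4)); return a[0]
E
python3 - <<'E'
from h import *
c=imaging.get_calibration('wrist');im=imaging.grab_frame('wrist');cv2.imwrite('pics/w1.png',im)
u=proj(c,[.464,-.077,.012]);print(u,np.linalg.inv(Ro.from_quat(robot.read_state()['tool_rot']).as_matrix())@(c['world_from_camera'][:3,3]-robot.read_state()['position']))
blobw(c,im,u,.012)
E
```

```text
[311.72718933 203.7673874 ] [ 0.06093655  0.00674758 -0.16323956]
c [ 0.4668 -0.0737] mid [ 0.4625 -0.0751] axis -162.6 len 0.0819 wid 0.0215
```

View pics/w1.png

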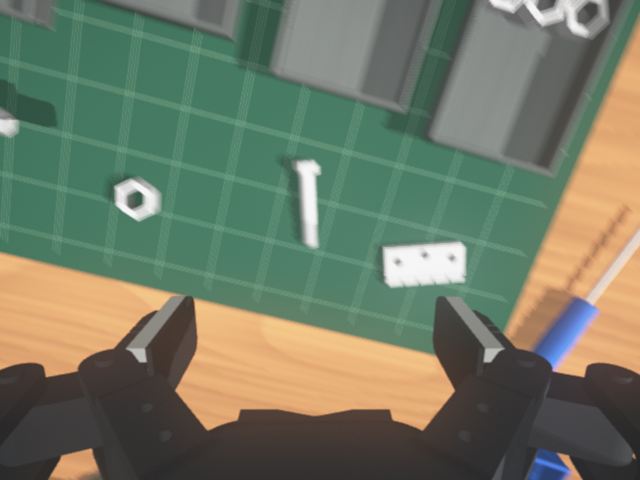

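The wrist view shows the long bolt at (309,203), the nut at (137,199), the hinge at (424,263) and the blue screwdriver at the right edge. The long bolt agrees with the top and side views to about 4 mm.

```bash
python3 - <<'E'
from h import *
go([.467,-.0740,.0065],17.2)
c=imaging.get_calibration('wrist');im=cv2.imread('pics/w1.png')
for s,z in (((122,199),.019),((395,255),.011)): blobw(c,im,s,z)
E
```

```text
slide units [-0.09  0.07  5.07] yaw now 15.1 twist units z -0.41 t 1.4833
c [0.4328 0.0864] mid [0.4329 0.0862] axis 95.3 len 0.0404 wid 0.037
c [ 0.4401 -0.188 ] mid [ 0.4401 -0.1879] axis 108.1 len 0.0793 wid 0.0431
```

```bash
python3 -m handwheel '{"slide":[[-0.05,0.04,0.8],[-0.04,0.03,0.8],[0,0,0.8],[0,0,0],[0,0,0]],"twist":[[0,0,-0.2],[0,0,-0.2],[0,0,0],[0,0,0],[0,0,0]],"grip":[0.6,0.6,0.6,0.6,0.6]}' 50
python3 - <<'E'
from h import *
c=imaging.get_calibration('wrist');im=imaging.grab_frame('wrist');cv2.imwrite('pics/w2.png',im)
u=proj(c,[.464,-.077,.012]);print(u)
blobw(c,im,u,.012)
go([.467,-.0740,.0065],17.2)
E
```

```text
time_s: 1.9
position: [0.4605, -0.0848, 0.1123]
tool_rot: [0.989, 0.145, -0.002, -0.001]
force: [-0.4, 0.1, 0.5]
grip_width: 0.0514
finger_force: 0.0
[305.519414   220.69665186]
c [ 0.4654 -0.076 ] mid [ 0.4605 -0.0775] axis -162.6 len 0.0797 wid 0.0207
slide units [ 0.2  -0.22  2.68] yaw now 16.7 twist units z -0.11 t 1.95
```

View pics/w2.png

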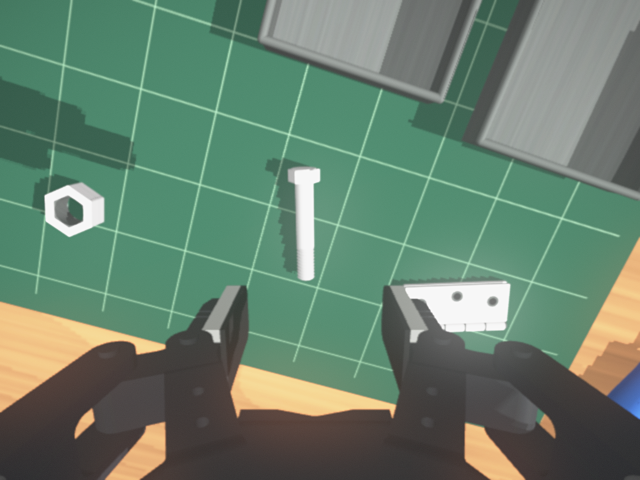

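The wrist view shows the long bolt at (305,222), head up, axis along the tool x. I'll grasp just on the head side of its middle.

```bash
python3 -m handwheel '{"slide":[[0.07,-0.09,0.67],[0.065,-0.09,0.67],[0,0,0.67],[0,0,0.67],[0,0,0],[0,0,0],[0,0,0],[0,0,0],[0,0,0],[0,0,0],[0,0,0],[0,0,0]],"twist":[[0,0,-0.1],[0,0,0],[0,0,0],[0,0,0],[0,0,0],[0,0,0],[0,0,0],[0,0,0],[0,0,0],[0,0,0],[0,0,0],[0,0,0]],"grip":[0.6,0.6,0.6,0.6,0.6,0.6,0,0,0,0,0,0]}' 50
```

```text
time_s: 2.95
position: [0.465, -0.0766, 0.0062]
tool_rot: [0.989, 0.149, 0.0, 0.0]
force: [-0.2, 0.6, 0.8]
grip_width: -0.0
finger_force: 0.0
```

```bash
python3 - <<'E'
from h import *
im=imaging.grab_frame('wrist');s=imaging.grab_frame('side');t=imaging.grab_frame('top')
a=cv2.resize(im,(400,300));b=cv2.resize(s[180:300,260:420],(400,300));d=cv2.resize(t[200:260,290:370],(400,300))
print(robot.read_state()['grip_width'],robot.read_state()['position'])
cv2.imwrite('pics/m1.png',np.vstack([np.hstack([a,b]),np.hstack([d,d*0])]))
E
```

```text
5.656674495102222e-05 [ 0.46480583 -0.07652147  0.00587428]
```

View pics/m1.png

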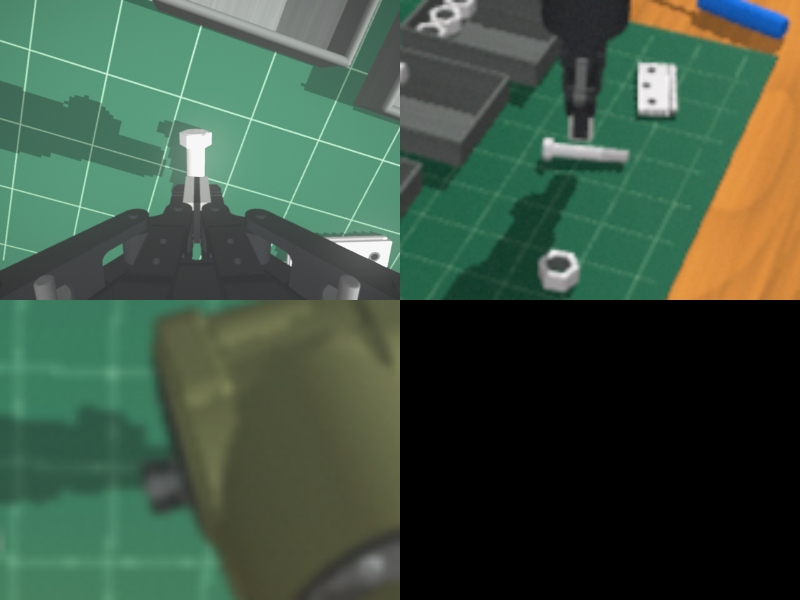

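```bash
python3 - <<'E'
from h import *
s=robot.read_state();p=s['position'];print(p,s['force'],s['grip_width'])
for n in('wrist','side'):
    c=imaging.get_calibration(n)
    for z in(0,.01,.02,.03,.04): print(n,z,proj(c,p+[0,0,z]).round(0))
c=imaging.get_calibration('wrist');im=imaging.grab_frame('wrist')
b=blobs(im,[(312,250)])[0]; print(b[0],b[1])
si=imaging.grab_frame('side'); b=blobs(si,[(340,243)])[0]; print(b[0],b[1])
cv2.imwrite('pics/m2.png',np.hstack([cv2.resize(im[180:400,220:400],(390,480)),cv2.resize(si[205:265,300:355],(400,480),interpolation=cv2.INTER_CUBIC)]))
E
```

```text
[ 0.46480583 -0.07652147  0.00587428] [-0.28195126  0.46837842  0.89696981] 5.656674495102222e-05
wrist 0 [315. 284.]
wrist 0.01 [315. 293.]
wrist 0.02 [315. 303.]
wrist 0.03 [315. 314.]
wrist 0.04 [315. 328.]
side 0 [332. 242.]
side 0.01 [332. 239.]
side 0.02 [333. 235.]
side 0.03 [333. 232.]
side 0.04 [333. 229.]
[444.00113349 259.11480666] ((328.41693115234375, 193.7353515625), (705.7450561523438, 281.89862060546875), 19.440034866333008)
[331.40789474 239.75657895] ((333.50103759765625, 238.96778869628906), (33.17628479003906, 7.060842514038086), 1.847610354423523)
```

View pics/m2.png

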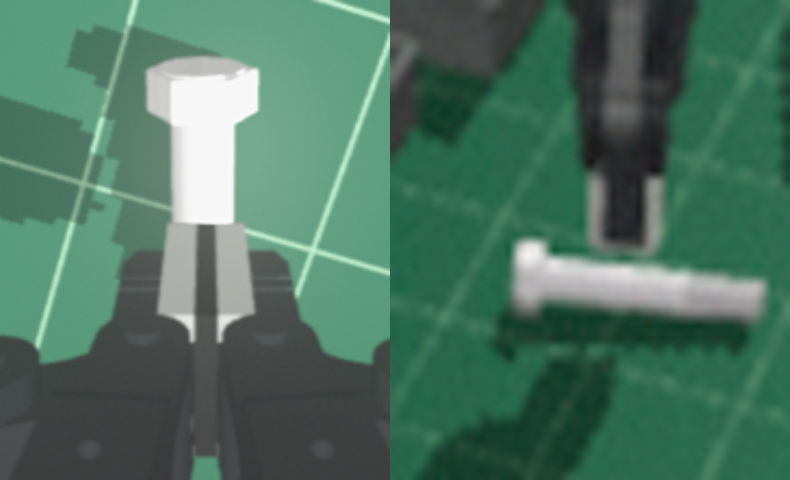

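The side crop shows the fingertips just above the shank, level with its top at about row 235, so the shut tips sit roughly 15 mm higher than the TCP reading implies. The bolt hasn't moved. I'll reopen and descend about 10 mm, watching the force.

```bash
python3 -m handwheel '{"slide":[[0,0,0],[0,0,0],[0,0,0],[0,0,0.1],[0,0,0.1],[0,0,0.05],[0,0,0],[0,0,0]],"twist":[[0,0,0],[0,0,0],[0,0,0],[0,0,0],[0,0,0],[0,0,0],[0,0,0],[0,0,0]],"grip":[0.4,0.4,0.4,0.4,0.4,0.4,0.4,0.4]}' 50
python3 - <<'E'
from h import *
c=imaging.get_calibration('side');p=robot.read_state()['position'];print(proj(c,p))
im=imaging.grab_frame('wrist');si=imaging.grab_frame('side')
cv2.imwrite('pics/m3.png',np.hstack([cv2.resize(im[180:400,200:420],(390,390)),cv2.resize(si[205:265,300:360],(400,390),interpolation=cv2.INTER_CUBIC)]))
E
```

```text
time_s: 3.87
position: [0.4646, -0.0764, -0.0045]
tool_rot: [0.989, 0.149, -0.0, -0.0]
force: [-0.6, 0.1, -0.6]
grip_width: 0.0339
finger_force: 0.0
[332.24667224 245.6490333 ]
```

View pics/m3.png

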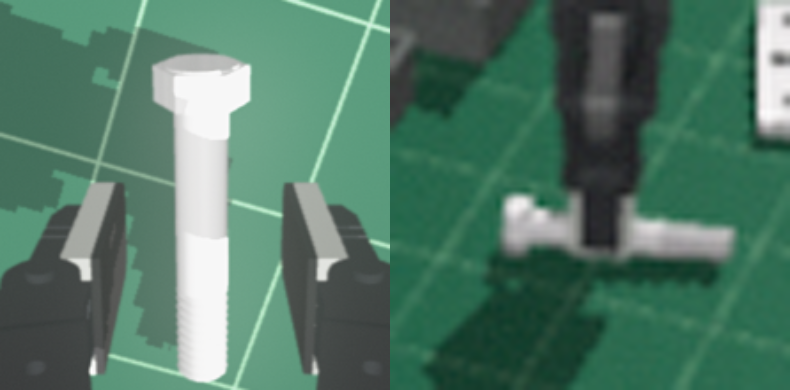

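Both pads straddle the shank and there's no force even at TCP z = −0.0045, which confirms the offset. I'll go 4 mm lower and close.

```bash
python3 -m handwheel '{"slide":[[0,0,0.05],[0,0,0.05],[0,0,0],[0,0,0],[0,0,0],[0,0,0],[0,0,0],[0,0,0]],"twist":[[0,0,0],[0,0,0],[0,0,0],[0,0,0],[0,0,0],[0,0,0],[0,0,0],[0,0,0]],"grip":[0.4,0.4,0.4,0,0,0,0,0]}' 50
```

```text
time_s: 4.63
position: [0.465, -0.0767, -0.0061]
tool_rot: [0.989, 0.149, 0.001, 0.001]
force: [-7.1, -0.1, 31.6]
grip_width: -0.0002
finger_force: 15.6
```

```bash
python3 - <<'E'
from h import *
im=imaging.grab_frame('wrist');si=imaging.grab_frame('side');s=robot.read_state();print(s['force'],s['grip_width'],s['finger_force'],s['position'])
cv2.imwrite('pics/m4.png',np.hstack([cv2.resize(im[180:400,200:420],(390,390)),cv2.resize(si[205:265,300:360],(400,390),interpolation=cv2.INTER_CUBIC)]))
E
```

```text
[-6.88463065  0.88603024 30.30975454] 7.405090011206496e-05 15.489874184131622 [ 0.4650581  -0.07667093 -0.00610931]
```

View pics/m4.png

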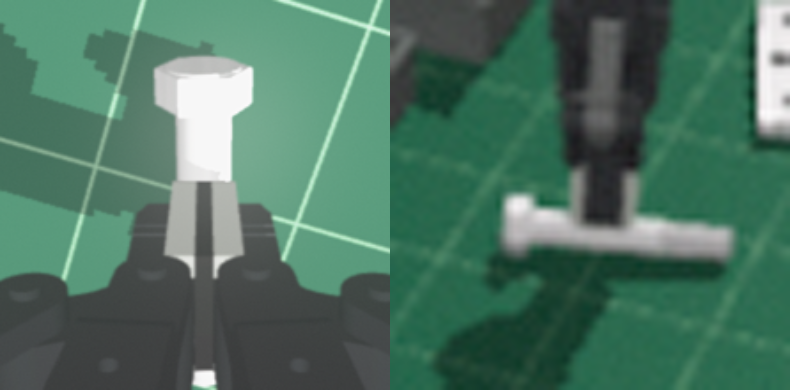

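The fingers shut on top of the shank again with a 31 N reaction, which puts the tips about 22 mm above the reported TCP. I'll reopen and go 8 mm lower, then close.

```bash
python3 -m handwheel '{"slide":[[0,0,-0.1],[0,0,0],[0,0,0],[0,0,0],[0,0,0.1],[0,0,0.1],[0,0,0.1],[0,0,0],[0,0,0],[0,0,0]],"twist":[[0,0,0],[0,0,0],[0,0,0],[0,0,0],[0,0,0],[0,0,0],[0,0,0],[0,0,0],[0,0,0],[0,0,0]],"grip":[0.4,0.4,0.4,0.4,0.4,0.4,0.4,0.4,0.4,0.4]}' 50; python3 -m handwheel '{"slide":[[0,0,0],[0,0,0],[0,0,0],[0,0,0],[0,0,0]],"twist":[[0,0,0],[0,0,0],[0,0,0],[0,0,0],[0,0,0]],"grip":[0,0,0,0,0]}' 50
```

```text
time_s: 5.57
position: [0.4647, -0.0764, -0.0164]
tool_rot: [0.989, 0.149, -0.0, -0.0]
force: [0.4, -0.7, -0.2]
grip_width: 0.0344
finger_force: 0.0
time_s: 5.98
position: [0.465, -0.0765, -0.016]
tool_rot: [0.989, 0.149, 0.0, 0.0]
force: [-0.3, -0.5, 3.2]
grip_width: 0.0095
finger_force: 48.9
```

Gripped at 9.5 mm on a 12 mm shank, so it's probably held above its middle. I'll reopen and go 5 mm deeper for a sound hold.

```bash
python3 -m handwheel '{"slide":[[0,0,0],[0,0,0],[0,0,0],[0,0,0.06],[0,0,0.06],[0,0,0],[0,0,0]],"twist":[[0,0,0],[0,0,0],[0,0,0],[0,0,0],[0,0,0],[0,0,0],[0,0,0]],"grip":[0.3,0.3,0.3,0.3,0.3,0.3,0.3]}' 50; python3 -m handwheel '{"slide":[[0,0,0],[0,0,0],[0,0,0],[0,0,0],[0,0,0]],"twist":[[0,0,0],[0,0,0],[0,0,0],[0,0,0],[0,0,0]],"grip":[0,0,0,0,0]}' 50
```

```text
time_s: 6.57
position: [0.465, -0.0766, -0.0195]
tool_rot: [0.989, 0.149, 0.001, 0.001]
force: [-5.2, 0.8, 27.7]
grip_width: 0.0258
finger_force: 13.7
time_s: 6.98
position: [0.4664, -0.0764, -0.0189]
tool_rot: [0.989, 0.149, 0.002, 0.001]
force: [-3.8, 0.6, 32.2]
grip_width: 0.0099
finger_force: 54.8
```

The tips touch the mat at TCP z = −0.0195, so the tip offset is 22.5 mm. The bolt is held. Next I'll lift, carry it to tray_long and turn it +70°.

```bash
python3 -m handwheel '{"slide":[[0,0,-0.4],[0,0,-0.8],[0,0,-0.8],[0,0,-0.8],[0,0,0],[0,0,0]],"twist":[[0,0,0],[0,0,0],[0,0,0],[0,0,0],[0,0,0],[0,0,0]],"grip":[0,0,0,0,0,0]}' 60; python3 -m handwheel '{"slide":[[0.6,-0.69,0],[0.6,-0.69,0],[0.6,-0.69,0],[0.6,-0.69,0],[0.6,-0.69,0],[0.6,-0.69,0],[0.6,-0.69,0],[0.6,-0.69,0],[0.6,-0.69,0],[0,0,0],[0,0,0]],"twist":[[0,0,0],[0,0,0],[0,0,0],[0,0,0],[0,0,0],[0,0,0],[0,0,0],[0,0,0],[0,0,0],[0,0,0],[0,0,0]],"grip":[0,0,0,0,0,0,0,0,0,0,0]}'; python3 -m handwheel '{"slide":[[0,0,0],[0,0,0],[0,0,0],[0,0,0],[0,0,0],[0,0,0],[0,0,0],[0,0,0],[0,0,0],[0,0,0],[0,0,0],[0,0,0],[0,0,0],[0,0,0],[0,0,0],[0,0,0]],"twist":[[0,0,-1],[0,0,-1],[0,0,-1],[0,0,-1],[0,0,-1],[0,0,-1],[0,0,-1],[0,0,-1],[0,0,-1],[0,0,-1],[0,0,-1],[0,0,-1],[0,0,-1],[0,0,-1],[0,0,0],[0,0,0]],"grip":[0,0,0,0,0,0,0,0,0,0,0,0,0,0,0,0]}'
python3 - <<'E'
from h import *
go([.599,.225,-.016],87.5)
im=imaging.grab_frame('wrist');cv2.imwrite('pics/w3.png',im)
E
```

```text
time_s: 7.48
position: [0.4659, -0.0769, 0.0923]
tool_rot: [0.989, 0.149, 0.002, 0.001]
force: [-0.4, -0.1, -0.6]
grip_width: 0.0093
finger_force: 58.6
time_s: 8.4
position: [0.5967, 0.2273, 0.0884]
tool_rot: [0.988, 0.151, -0.001, -0.0]
force: [-0.3, -0.7, -1.2]
grip_width: 0.0095
finger_force: 58.7
time_s: 9.73
position: [0.5974, 0.2228, 0.0897]
tool_rot: [0.726, 0.688, -0.001, -0.0]
force: [-0.9, 0.9, -0.4]
grip_width: 0.0092
finger_force: 58.7
slide units [0.06 0.04 2.64] yaw now 86.9 twist units z -0.11 t 9.7333
```

View pics/w3.png

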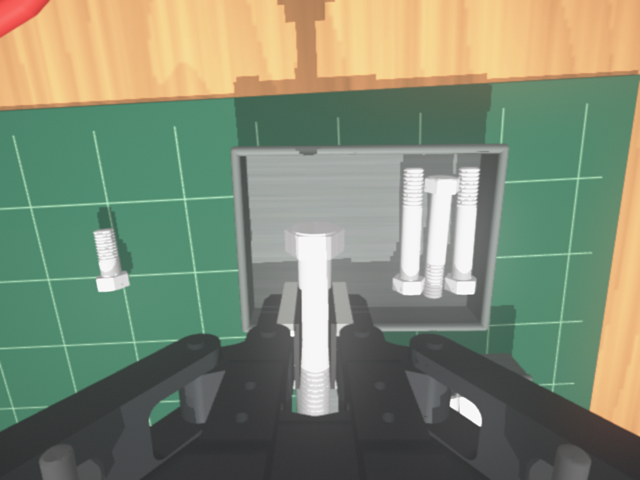

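The bolt is held squarely. The tray rim corners are at (235,149), (507,148), (488,328) and (245,330), and the loose short bolt is at (111,260).

```bash
python3 - <<'E'
from h import *
c=imaging.get_calibration('wrist')
w=np.array([plane(c,q,.031)[:2] for q in[(235,149),(507,148),(488,328),(245,330)]]);print(w.round(3).tolist(),w.mean(0))
im=cv2.imread('pics/w3.png')
blobw(c,im,(111,260),.011); print(plane(c,(112,284),.011).round(4),plane(c,(105,230),.009).round(4))
E
```

```text
[[0.557, 0.281], [0.706, 0.274], [0.703, 0.164], [0.551, 0.171]] [0.62926534 0.22247348]
c [0.4634 0.2127] mid [0.4634 0.2143] axis 87.4 len 0.0422 wid 0.0243
[0.4629 0.1982 0.011 ] [0.4642 0.2343 0.009 ]
```

```bash
python3 -m handwheel '{"slide":[[0.03,0.04,0.65],[0.03,0.04,0.65],[0,0,0.65],[0,0,0.45],[0,0,0.2],[0,0,0],[0,0,0],[0,0,0],[0,0,0],[0,0,0]],"twist":[[0,0,0],[0,0,0],[0,0,0],[0,0,0],[0,0,0],[0,0,0],[0,0,0],[0,0,0],[0,0,0],[0,0,0]],"grip":[0,0,0,0,0,0,0,0.35,0.35,0.35]}'; python3 -m handwheel '{"slide":[[0,0,0],[0,0,-0.4],[0,0,-0.8],[0,0,-0.8],[0,0,-0.8],[0,0,0],[0,0,0]],"twist":[[0,0,0],[0,0,0],[0,0,0],[0,0,0],[0,0,0],[0,0,0],[0,0,0]],"grip":[0.35,0.35,0.35,0.35,0.35,0.35,0.35]}'
python3 - <<'E'
from h import *
go([.463,.212,.09],91); imaging
im=imaging.grab_frame('wrist');cv2.imwrite('pics/w4.png',cv2.resize(im,(400,300)))
E
```

```text
time_s: 10.62
position: [0.6019, 0.2271, -0.0118]
tool_rot: [0.725, 0.689, 0.001, 0.0]
force: [0.3, 0.6, 0.4]
grip_width: 0.0302
finger_force: 0.0
time_s: 11.2
position: [0.6024, 0.2275, 0.1015]
tool_rot: [0.725, 0.689, 0.002, 0.001]
force: [0.4, -0.3, -1.1]
grip_width: 0.0297
finger_force: 0.0
slide units [-0.56 -3.46  0.27] yaw now 87.1 twist units z -0.77 t 11.2
```

View pics/w4.png

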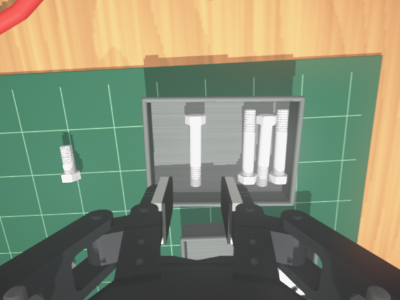

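Long bolt (195,150) is lying flat inside tray_long. Next is the short bolt, gripping its shank at (0.463, 0.219).

```bash
python3 -m handwheel '{"slide":[[-0.1,-0.86,0],[-0.1,-0.87,0],[-0.1,-0.87,0],[-0.08,-0.86,0],[0,0,0.7],[0,0,0.7],[0,0,0],[0,0,0],[0,0,0]],"twist":[[0,0,-0.4],[0,0,0],[0,0,0],[0,0,0],[0,0,0],[0,0,0],[0,0,0],[0,0,0],[0,0,0]],"grip":[0.4,0.4,0.4,0.4,0.4,0.4,0.4,0.4,0.4]}' 50
python3 - <<'E'
from h import *
go([.463,.219,-.016],89)
c=imaging.get_calibration('wrist');im=imaging.grab_frame('wrist')
blobw(c,im,proj(c,[.463,.214,.011]),.011)
E
```

```text
time_s: 12.0
position: [0.4626, 0.2152, 0.0433]
tool_rot: [0.712, 0.702, -0.0, -0.0]
force: [-0.3, -0.1, -0.0]
grip_width: 0.0341
finger_force: 0.0
slide units [0.1  0.01 1.48] yaw now 89.2 twist units z 0.03 t 12.0
c [0.4621 0.2264] mid [0.4511 0.2261] axis -178.6 len 0.192 wid 0.1756
```

```bash
python3 -m handwheel '{"slide":[[0.1,0,0.6],[0,0,0.5],[0,0,0.35],[0,0,0],[0,0,0],[0,0,0],[0,0,0],[0,0,0],[0,0,0],[0,0,0]],"twist":[[0,0,0],[0,0,0],[0,0,0],[0,0,0],[0,0,0],[0,0,0],[0,0,0],[0,0,0],[0,0,0],[0,0,0]],"grip":[0.4,0.4,0.4,0.4,0.4,0,0,0,0,0]}' 50
```

```text
time_s: 12.88
position: [0.4635, 0.2194, -0.0138]
tool_rot: [0.712, 0.702, 0.001, 0.0]
force: [-0.3, -0.3, 7.2]
grip_width: 0.0094
finger_force: 49.3
```

```bash
python3 -m handwheel '{"slide":[[0,0,-0.4],[0,0,-0.8],[0,0,-0.8],[0,0,-0.6],[-0.8,0.42,0],[-0.8,0.42,0],[-0.8,0.42,0],[-0.8,0.42,0],[-0.8,0.42,0],[-0.8,0.42,0],[-0.8,0.41,0],[-0.8,0.41,0],[-0.85,0.41,0],[0,0,0],[0,0,0],[0,0,0]],"twist":[[0,0,0],[0,0,0],[0,0,0],[0,0,0],[0,0,0],[0,0,0],[0,0,0],[0,0,0],[0,0,0],[0,0,0],[0,0,0],[0,0,0],[0,0,0],[0,0,0],[0,0,0],[0,0,0]],"grip":[0,0,0,0,0,0,0,0,0,0,0,0,0,0,0,0]}' 60
python3 - <<'E'
from h import *
go([.609,-.073,-.0125],89)
c=imaging.get_calibration('wrist');im=imaging.grab_frame('wrist');cv2.imwrite('pics/w5.png',im)
E
```

```text
time_s: 14.22
position: [0.6079, -0.073, 0.0891]
tool_rot: [0.712, 0.702, 0.0, -0.0]
force: [-0.3, 0.7, -0.2]
grip_width: 0.0091
finger_force: 60.4
slide units [-0.    0.03  2.54] yaw now 89.1 twist units z 0.03 t 14.2167
```

View pics/w5.png

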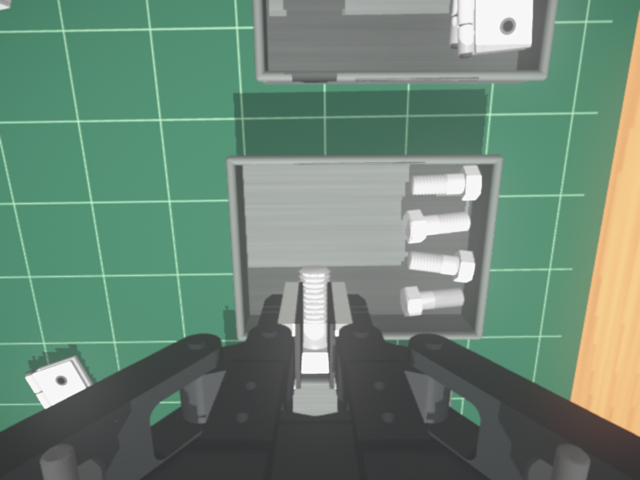

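The short bolt is held at (314,320) over tray_short, whose four short bolts are at right. I'll lower, release and rise.

```bash
python3 -m handwheel '{"slide":[[0,0.03,0.65],[0,0,0.65],[0,0,0.65],[0,0,0.4],[0,0,0.18],[0,0,0],[0,0,0],[0,0,0],[0,0,0],[0,0,0],[0,0,0],[0,0,-0.4],[0,0,-0.8],[0,0,-0.8],[0,0,-0.8],[0,0,0],[0,0,0]],"twist":[[0,0,0],[0,0,0],[0,0,0],[0,0,0],[0,0,0],[0,0,0],[0,0,0],[0,0,0],[0,0,0],[0,0,0],[0,0,0],[0,0,0],[0,0,0],[0,0,0],[0,0,0],[0,0,0],[0,0,0]],"grip":[0,0,0,0,0,0,0,0.35,0.35,0.35,0.35,0.35,0.35,0.35,0.35,0.35,0.35]}'
python3 - <<'E'
from h import *
c=imaging.get_calibration('wrist');im=imaging.grab_frame('wrist');cv2.imwrite('pics/w6.png',im)
p=proj(c,[.609,-.078,.012]);print(p);blobw(c,im,p,.013)
t=imaging.grab_frame('top');cv2.imwrite('pics/t6.png',t)
# nut contour from first top picture
ct=imaging.get_calibration('top');t0=cv2.imread('pics/top0.png');b=blobs(t0,[(277,247)])[0]
P=np.array([plane(ct,q,.019)[:2] for q in b[2]])*1000;print(P.mean(0))
for a in range(0,180,10):
    d=P@[np.cos(np.radians(a)),np.sin(np.radians(a))];print(a,np.ptp(d).round(1),end='; ')
go([.4265,.0765,.09],60)
E
```

```text
time_s: 15.68
position: [0.6107, -0.0733, 0.1018]
tool_rot: [0.712, 0.702, 0.001, 0.002]
force: [-1.1, 0.4, -0.6]
grip_width: 0.0297
finger_force: 0.0
[311.20863361 239.65575061]
c [ 0.6328 -0.0599] mid [ 0.6451 -0.0611] axis 174.4 len 0.2002 wid 0.1213
[424.69994051  75.98986612]
0 33.7; 10 34.4; 20 34.3; 30 33.4; 40 33.1; 50 33.8; 60 35.4; 70 36.0; 80 35.5; 90 33.9; 100 33.9; 110 34.3; 120 34.8; 130 35.0; 140 34.7; 150 34.1; 160 33.1; 170 33.9; slide units [ 3.69 -4.62  0.23] yaw now 89.1 twist units z 5.83 t 15.7833
```

```bash
python3 -m handwheel '{"slide":[[0.62,-0.77,0],[0.62,-0.77,0],[0.62,-0.77,0],[0.61,-0.77,0],[0.61,-0.77,0],[0.61,-0.77,0],[0,0,0],[0,0,0],[0,0,0],[0,0,0],[0,0,0],[0,0,0],[0,0,0],[0,0,0]],"twist":[[0,0,0],[0,0,0],[0,0,0],[0,0,0],[0,0,0],[0,0,0],[0,0,0.97],[0,0,0.97],[0,0,0.97],[0,0,0.97],[0,0,0.97],[0,0,0.97],[0,0,0],[0,0,0]],"grip":[0.7,0.7,0.7,0.7,0.7,0.7,0.7,0.7,0.7,0.7,0.7,0.7,0.7,0.7]}' 50
python3 - <<'E'
from h import *
c=imaging.get_calibration('wrist');im=imaging.grab_frame('wrist');cv2.imwrite('pics/w7.png',im)
p=proj(c,[.4255,.0765,.019]);print(p)
# top face: brightest blob near
for thr in(150,190,220):
    m=(im.min(2)>thr).astype('uint8'); m[:, :]*=1
    r=np.zeros_like(m); x,y=p.astype(int); r[max(0,y-70):y+70,x-80:x+80]=1; m*=r
    l,n,st,ce=(lambda q:(q[1],q[0],q[2],q[3]))(cv2.connectedComponentsWithStats(m)); k=1+np.argmax(st[1:,4])
    cn=max(cv2.findContours((l==k).astype('uint8'),0,1)[0],key=cv2.contourArea)[:,0]
    P=np.array([plane(c,q,.019)[:2] for q in cn])*1000
    w=[np.ptp(P@[np.cos(np.radians(a)),np.sin(np.radians(a))]).round(1) for a in range(0,180,10)]
    (cx,cy),rr=cv2.minEnclosingCircle(P.astype('float32')); print(thr,st[k],cx,cy,rr,w)
go([.4255,.0765,-.016],60)
E
```

```text
time_s: 16.95
position: [0.4262, 0.0768, 0.099]
tool_rot: [0.865, 0.502, -0.001, -0.0]
force: [-0.7, -0.6, -0.1]
grip_width: 0.0603
finger_force: 0.0
[313.8157732  237.52252883]
150 [ 290  208   51   58 1357] 425.78802490234375 76.69110107421875 18.952402114868164 [np.float64(34.3), np.float64(34.8), np.float64(34.8), np.float64(33.9), np.float64(34.5), np.float64(36.7), np.float64(37.7), np.float64(37.8), np.float64(36.8), np.float64(34.6), np.float64(31.9), np.float64(33.2), np.float64(34.2), np.float64(34.5), np.float64(33.8), np.float64(32.0), np.float64(31.2), np.float64(33.1)]
190 [ 290  211   51   52 1163] 426.35833740234375 76.31332397460938 17.290992736816406 [np.float64(34.0), np.float64(34.2), np.float64(33.8), np.float64(32.5), np.float64(31.0), np.float64(32.9), np.float64(33.7), np.float64(34.3), np.float64(33.9), np.float64(32.5), np.float64(30.8), np.float64(32.9), np.float64(34.2), np.float64(34.5), np.float64(33.8), np.float64(32.0), np.float64(30.6), np.float64(32.8)]
220 [ 290  211   51   52 1080] 426.50115966796875 76.33418273925781 17.115005493164062 [np.float64(33.5), np.float64(33.7), np.float64(33.3), np.float64(32.0), np.float64(30.4), np.float64(32.5), np.float64(33.7), np.float64(34.2), np.float64(33.7), np.float64(32.2), np.float64(30.4), np.float64(32.1), np.float64(33.6), np.float64(34.1), np.float64(33.5), np.float64(32.0), np.float64(30.2), np.float64(32.2)]
slide units [-0.02 -0.01  2.88] yaw now 60.2 twist units z 0.05 t 17.0
```

View pics/w7.png

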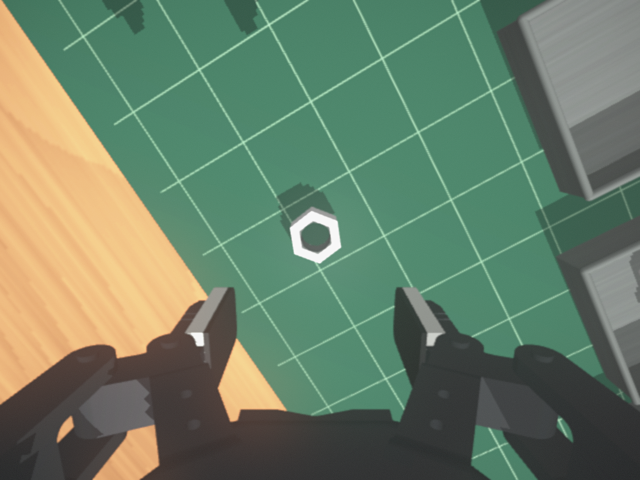

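The nut is centred at (315,235) in the wrist picture. Its flat normals are at 40°, 100° and 160°, so I'll use yaw 70° with its centre at (0.4264, 0.0763).

```bash
python3 -m handwheel '{"slide":[[0,0,0],[0,0,0],[0,0,0.7],[0,0,0.7],[0,0,0.7],[0,0,0.5],[0,0,0.2],[0,0,0],[0,0,0],[0,0,0],[0,0,0],[0,0,0],[0,0,0],[0,0,0],[0,0,0]],"twist":[[0,0,-1],[0,0,-1],[0,0,0],[0,0,0],[0,0,0],[0,0,0],[0,0,0],[0,0,0],[0,0,0],[0,0,0],[0,0,0],[0,0,0],[0,0,0],[0,0,0],[0,0,0]],"grip":[0.7,0.7,0.7,0.7,0.7,0.7,0.7,0.7,0.7,0,0,0,0,0,0]}' 50;  python3 -m handwheel '{"slide":[[0,0,-0.4],[0,0,-0.8],[0,0,-0.8],[0,0,-0.8],[0,0,0],[0,0,0]],"twist":[[0,0,0],[0,0,0],[0,0,0],[0,0,0],[0,0,0],[0,0,0]],"grip":[0,0,0,0,0,0]}' 60
python3 - <<'E'
from h import *
go([.591,-.2195,-.010],88)
E
```

```text
time_s: 18.25
position: [0.4277, 0.077, -0.011]
tool_rot: [0.819, 0.574, 0.001, 0.001]
force: [-2.3, -0.2, 8.5]
grip_width: 0.0282
finger_force: 48.7
time_s: 18.75
position: [0.4282, 0.0768, 0.1018]
tool_rot: [0.819, 0.574, 0.002, 0.001]
force: [-0.3, -0.2, -0.8]
grip_width: 0.0277
finger_force: 59.3
slide units [-5.57  6.35  2.82] yaw now 70.0 twist units z -3.6 t 18.75
```

```bash
python3 -m handwheel '{"slide":[[-0.62,0.7,0],[-0.62,0.7,0],[-0.62,0.7,0],[-0.62,0.7,0],[-0.62,0.71,0],[-0.62,0.71,0],[-0.62,0.71,0],[-0.62,0.71,0],[-0.61,0.71,0],[0,0,0],[0,0,0],[0,0,0],[0,0,0],[0,0,0],[0,0,0]],"twist":[[0,0,0],[0,0,0],[0,0,0],[0,0,0],[0,0,0],[0,0,0],[0,0,0],[0,0,0],[0,0,0],[0,0,-0.9],[0,0,-0.9],[0,0,-0.9],[0,0,-0.9],[0,0,0],[0,0,0]],"grip":[0,0,0,0,0,0,0,0,0,0,0,0,0,0,0]}'
python3 - <<'E'
from h import *
go([.591,-.2195,-.0085],88)
c=imaging.get_calibration('wrist');im=imaging.grab_frame('wrist');cv2.imwrite('pics/w8.png',im)
print([proj(c,[.617+a,-.2195+b,.031]).round() for a,b in((-.075,.055),(.075,.055),(.075,-.055),(-.075,-.055))])
E
```

```text
time_s: 20.0
position: [0.589, -0.2192, 0.0987]
tool_rot: [0.72, 0.694, -0.0, -0.001]
force: [0.7, 0.7, 0.0]
grip_width: 0.0277
finger_force: 59.4
slide units [-0.01  0.05  2.68] yaw now 87.9 twist units z -0.02 t 20.0
[array([229., 153.]), array([492., 144.]), array([478., 320.]), array([245., 327.])]
```

```bash
python3 -m handwheel '{"slide":[[0,0.05,0.7],[0,0,0.7],[0,0,0.7],[0,0,0.4],[0,0,0.17],[0,0,0],[0,0,0],[0,0,0],[0,0,0],[0,0,0],[0,0,0],[0,0,-0.4],[0,0,-0.8],[0,0,-0.8],[0,0,-0.8],[0,0,0],[0,0,0]],"twist":[[0,0,0],[0,0,0],[0,0,0],[0,0,0],[0,0,0],[0,0,0],[0,0,0],[0,0,0],[0,0,0],[0,0,0],[0,0,0],[0,0,0],[0,0,0],[0,0,0],[0,0,0],[0,0,0],[0,0,0]],"grip":[0,0,0,0,0,0,0,0.48,0.48,0.48,0.48,0.48,0.48,0.48,0.48,0.48,0.48]}'
python3 - <<'E'
from h import *
c=imaging.get_calibration('wrist');im=imaging.grab_frame('wrist');cv2.imwrite('pics/w9.png',im)
go([.4305,-.2005,.07],108.5)
E
```

```text
time_s: 21.47
position: [0.5929, -0.2194, 0.1072]
tool_rot: [0.719, 0.695, 0.001, 0.002]
force: [-0.6, -0.2, -1.3]
grip_width: 0.0407
finger_force: 0.0
slide units [ 0.34 -4.05  0.88] yaw now 88.0 twist units z -4.09 t 21.5167
```

```bash
python3 -m handwheel '{"slide":[[0.07,-0.81,0],[0.07,-0.81,0],[0.07,-0.81,0],[0.07,-0.81,0],[0.06,-0.81,0],[0,0,0],[0,0,0],[0,0,0],[0,0,0],[0,0,0],[0,0,0]],"twist":[[0,0,0],[0,0,0],[0,0,0],[0,0,0],[0,0,0],[0,0,-1],[0,0,-1],[0,0,-1],[0,0,-1],[0,0,0],[0,0,0]],"grip":[0.8,0.8,0.8,0.8,0.8,0.8,0.8,0.8,0.8,0.8,0.8]}' 50
python3 - <<'E'
from h import *
c=imaging.get_calibration('wrist');im=imaging.grab_frame('wrist');cv2.imwrite('pics/w10.png',im)
p=proj(c,[.4305,-.2005,.011]);print(p)
m=(im.min(2)>170).astype('uint8'); r=np.zeros_like(m); x,y=p.astype(int); r[max(0,y-130):y+130,x-75:x+75]=1; m*=r
n,l,st,ce=cv2.connectedComponentsWithStats(m); k=1+np.argmax(st[1:,4]); print(st[k])
cn=max(cv2.findContours((l==k).astype('uint8'),0,1)[0],key=cv2.contourArea)[:,0]
P=np.array([plane(c,q,.011)[:2] for q in cn],'float32')*1000; print(cv2.minAreaRect(P))
go([.4305,-.2005,-.018],109)
E
```

```text
time_s: 22.43
position: [0.4295, -0.2, 0.104]
tool_rot: [0.589, 0.808, 0.0, -0.001]
force: [-0.3, -0.6, -0.7]
grip_width: 0.0682
finger_force: 0.0
[315.62490121 232.88769914]
[ 286  177   59  110 5779]
((430.7181396484375, -200.88766479492188), (37.887306213378906, 75.40437316894531), 19.024166107177734)
slide units [-0.02  0.02  3.06] yaw now 107.9 twist units z -0.22 t 22.4833
```

The hinge measures 37.9 × 75.4 mm at (0.4307, −0.2009) with its long axis at 109°, so the height is confirmed. Descending to grasp.

```bash
python3 -m handwheel '{"slide":[[0,0.02,0.7],[0,0,0.7],[0,0,0.7],[0,0,0.6],[0,0,0.3],[0,0,0.08],[0,0,0],[0,0,0],[0,0,0],[0,0,0],[0,0,0],[0,0,0],[0,0,0],[0,0,0]],"twist":[[0,0,-0.2],[0,0,0],[0,0,0],[0,0,0],[0,0,0],[0,0,0],[0,0,0],[0,0,0],[0,0,0],[0,0,0],[0,0,0],[0,0,0],[0,0,0],[0,0,0]],"grip":[0.8,0.8,0.8,0.8,0.8,0.8,0.7,0.6,0,0,0,0,0,0]}' 60;  python3 -m handwheel '{"slide":[[0,0,-0.4],[0,0,-0.8],[0,0,-0.8],[0,0,-0.8],[0,0,0],[0,0,0]],"twist":[[0,0,0],[0,0,0],[0,0,0],[0,0,0],[0,0,0],[0,0,0]],"grip":[0,0,0,0,0,0]}' 60
python3 - <<'E'
from h import *
go([.628,.073,-.016],89.5)
E
```

```text
time_s: 23.65
position: [0.4317, -0.2001, -0.0168]
tool_rot: [0.581, 0.814, 0.0, 0.001]
force: [-1.0, 2.4, 7.8]
grip_width: 0.0353
finger_force: 59.0
time_s: 24.15
position: [0.432, -0.2006, 0.096]
tool_rot: [0.581, 0.814, 0.0, 0.002]
force: [-0.2, 0.1, -0.9]
grip_width: 0.0351
finger_force: 60.7
slide units [4.89 6.85 2.8 ] yaw now 109.0 twist units z 3.89 t 24.15
```

```bash
python3 -m handwheel '{"slide":[[0.54,0.76,0],[0.54,0.76,0],[0.54,0.76,0],[0.54,0.76,0],[0.54,0.76,0],[0.54,0.76,0],[0.55,0.76,0],[0.55,0.76,0],[0.55,0.77,0],[0,0,0],[0,0,0],[0,0,0],[0,0,0],[0,0,0],[0,0,0]],"twist":[[0,0,0],[0,0,0],[0,0,0],[0,0,0],[0,0,0],[0,0,0],[0,0,0],[0,0,0],[0,0,0],[0,0,0.97],[0,0,0.97],[0,0,0.97],[0,0,0.97],[0,0,0],[0,0,0]],"grip":[0,0,0,0,0,0,0,0,0,0,0,0,0,0,0]}'
python3 - <<'E'
from h import *
go([.628,.073,-.0145],89.5)
c=imaging.get_calibration('wrist');im=imaging.grab_frame('wrist');cv2.imwrite('pics/w11.png',im)
# tray rim check: far (+y) wall and +-x walls: dark/grey non-green
hsv=cv2.cvtColor(im,cv2.COLOR_BGR2HSV); g=((hsv[...,1]<60)).astype('uint8'); row=g[200]; xs=np.nonzero(row)[0]; print(xs.min(),xs.max(), proj(c,[.655-.075,.073+.03,.031]),proj(c,[.655+.075,.073+.03,.031]))
print(plane(c,(xs.min(),200),.031),plane(c,(xs.max(),200),.031))
E
```

```text
time_s: 25.4
position: [0.6255, 0.0742, 0.093]
tool_rot: [0.708, 0.706, -0.001, -0.0]
force: [0.6, -0.8, -0.3]
grip_width: 0.035
finger_force: 60.8
slide units [-0.03  0.06  2.69] yaw now 89.8 twist units z 0.06 t 25.4
235 574 [235.06210385 196.64930382] [495.86890753 195.95528684]
[0.57985605 0.10105075 0.031     ] [0.77528349 0.10052824 0.031     ]
```

```bash
python3 -m handwheel '{"slide":[[-0.03,0.06,0.7],[0,0,0.7],[0,0,0.7],[0,0,0.4],[0,0,0.19],[0,0,0],[0,0,0],[0,0,0],[0,0,0],[0,0,0],[0,0,0],[0,0,-0.2],[0,0,-0.8],[0,0,-0.8],[0,0,-0.8],[0,0,-0.8],[0,0,-0.5],[0,0,0],[0,0,0]],"twist":[[0,0,0],[0,0,0],[0,0,0],[0,0,0],[0,0,0],[0,0,0],[0,0,0],[0,0,0],[0,0,0],[0,0,0],[0,0,0],[0,0,0],[0,0,0],[0,0,0],[0,0,0],[0,0,0],[0,0,0],[0,0,0],[0,0,0]],"grip":[0,0,0,0,0,0,0,0.52,0.52,0.52,0.52,0.52,0.52,0.52,0.52,0.52,0.52,0.52,0.52]}'
python3 -m handwheel '{"slide":[[0,-0.9,0],[0,-0.9,0],[0,-0.9,0],[0,-0.9,0],[0,-0.9,0],[0,0,0],[0,0,0]],"twist":[[0,0,0],[0,0,0],[0,0,0],[0,0,0],[0,0,0],[0,0,0],[0,0,0]],"grip":[0.52,0.52,0.52,0.52,0.52,0.52,0.52]}'
python3 - <<'E'
from h import *
t=imaging.grab_frame('top');s=imaging.grab_frame('side')
a=cv2.resize(t[120:290,190:440],(400,272));b=cv2.resize(s[160:345,140:390],(400,296));w=cv2.resize(cv2.imread('pics/w9.png'),(400,300))
w2=cv2.resize(imaging.grab_frame('wrist'),(400,300))
cv2.imwrite('pics/f.png',np.vstack([np.hstack([cv2.copyMakeBorder(a,0,28,0,0,0),cv2.copyMakeBorder(b,0,4,0,0,0)]),np.hstack([w,w2])]))
E
```

```text
time_s: 27.03
position: [0.6292, 0.0736, 0.1441]
tool_rot: [0.709, 0.705, 0.001, 0.001]
force: [-0.7, 0.3, -1.5]
grip_width: 0.0444
finger_force: 0.0
time_s: 27.62
position: [0.4462, 0.0735, 0.1417]
tool_rot: [0.709, 0.705, -0.001, 0.0]
force: [0.8, 0.4, 1.0]
grip_width: 0.0443
finger_force: 0.0
```

View pics/f.png

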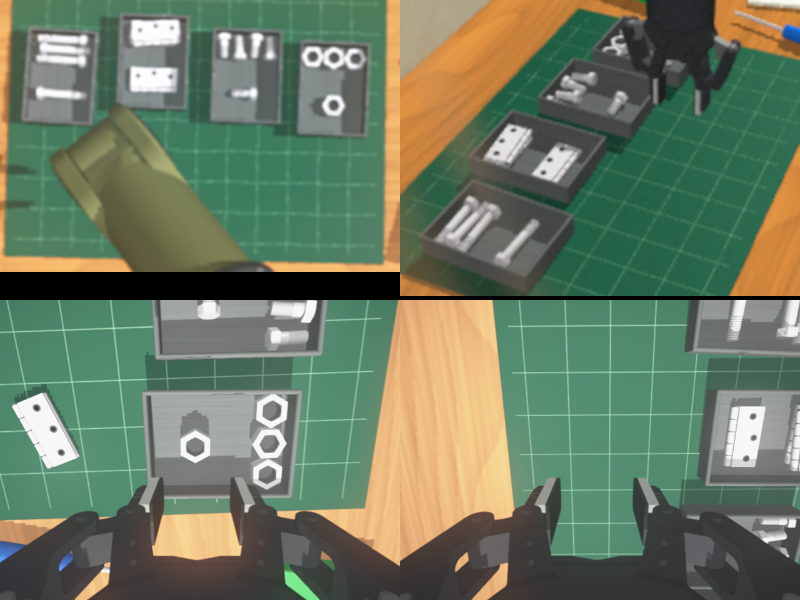

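The composite shows all four fittings flat inside their trays. In the top view, the long bolt is at (60,94), the hinge (152,78), the short bolt (243,94) and the nut (333,104). The gripper is clear of everything.

```bash
python3 -c "from rig import robot; print(robot.sign_off())"
```

```text
the job is handed in; nothing more can be done
None
```

The job is handed in at about 28 s of the 93 s limit: the long bolt, short bolt, hex nut and hinge each lie flat in their own kind's tray, and the robot never went near the pliers or the screwdriver.

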